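Lean the display panel against the power supply

TASK

Take the tall aluminium front panel with the square window out of its stand and lean it against the plain long side of the grey bench power supply, facing the side squarely and well within its length: its foot on the bench close behind the low aluminium stop strip, its upper part resting on the supply's top edge. Set it down rather than dropping it, let go, and leave the other two panels standing in their stands.

Things in the scene. Friction and masses are not known exactly. Their poses are not given: they have to be found in the camera images.
- window_centre (a point): Centre of the panel to lean: flat aluminium plate 110 wide, 150 high, 10 thick (mm), 0.33 kg, with a 64 mm square window 30 to 94 mm above its lower edge. Upright in a black slotted stand (60 x 85, 36 high), lower edge 6 mm above the bench, 1 mm play; lifts straight out. Origin 75 mm above its lower edge, mid-thickness. x: normal to plate, y: along width, z: to upper edge. Faces alike.
- bay (a point): Place for the foot: point on the bench, mid-length and mid-width of the 45 mm gap between the long side of the grey supply (150 x 220 mm, 88 high) and the stop strip (12 wide, 12 high, 220 long). x: from supply to strip, y: along the side, z: up. Supply's face at x = -22.5 mm, strip's inner face at +22.5 mm; both fixed. A panel with its foot at the strip leans about 21 degrees.
- blank_centre (a point): Centre of another panel, to be left alone: same outline (110 x 150 x 10 mm) but without a window, in a like stand. Axes as for the panel to lean.
- short_centre (a point): Centre of a third panel, to be left alone: with a window, but only 105 mm high (110 x 105 x 10 mm), in a like stand. Origin 52.5 mm above its lower edge; axes as for the panel to lean.
Not all that is in view belongs to the job. What is shaped like the part that bears blank_centre but pink or purple is not meant. Leave any red look-alike of the part that bears short_centre alone.

How it is judged:
By the outcome, as a careful person would: the job done as asked, in the order asked, and still so for the second after the job is handed in, with the robot touching nothing.
It also fails if it takes over 38 s, if anything falls off the work surface, if the arm or the gripper's body presses on something with over 40 N, if the wrist force passes 120 N, or if a joint passes its speed limit or range.

ROBOT

A 6-joint arm with a two-finger parallel gripper is mounted at the origin on the work surface. World frame = base frame: x ahead of the robot, y to its left, z up, the work surface at z = 0. Lengths are in m, angles in rad, forces in N, time in s.
With the tool pointing down it reaches from about 0.225 to 0.875 m from the base axis. Payload 3.4 kg.
Tool frame: the origin (TCP) lies at the very end of the fingers, on their centre line; the grasp point (between the pads) lies 19 mm behind it; z points along the fingers, y is the line along which they close (so a half turn about z gives the same grasp; the last joint's range is limited). The gripper opens to 85 mm and grips with 20 to 120 N. Pads are 22 mm wide; open, the fingers measure 114 mm over their backs; the gripper's body (76 mm by 85 mm) begins 54 mm behind the grasp point. The pads swing forward as they close: fully open they stand 13 mm farther back than shut.
Start: joints at [1.153, 0.276, 1.505, -0, 1.361, -0.121], TCP at [0.168, 0.55, 0.231] pointing down, gripper open.
Joint ranges: [-2.89, 2.89], [-0.75, 2.08], [0.22, 2.7], [-1.18, 4.32], [0.11, 2.71], [-2.7, 2.7]. Speed limits (rad/s): [2.57, 2.57, 3.14, 3.14, 3.14, 3.14].

INTERFACE

Orientations are given as a unit quaternion [w, x, y, z].
In Python, from rig import manip, get_image, camera_info gives the robot as it stands. The module is installed in compiled form; this text tells all that it offers.
- The arm moves only by the shell command python3 -m crank 'ROWS' [FORCE]. ROWS is a JSON object of lists of equal length, an entry for each row: "translation": the shift along the tool's x, y, z in mm, a list of three; "roll": the turn about the tool's z in rad; "fingers": the opening, from 0 (shut) to 1 (fully open). A call has 1 to 8 rows; each row shifts and turns the commanded pose from where the row before left it, along the tool's axes as they then stand; what a row does not reach is not made up. A row lasts 1/10 s, in which the tool goes at most 50 mm and 8.59 degrees, less where a joint would pass 70% of its speed; a pose out of reach is approached as far as the arm can. A call is refused whole if a number of a shift passes 50 or a number of a turn 0.15, either way. A call with a gripper value outside its range is refused whole. The fingers move at their own pace and stop on an object; FORCE is the grip in N (left out, the last holds). Time passes only in rows, so rows that do not move let the fingers close. It gives the time, the measured TCP pose, the force, the opening and the grip force at its end, in the units of the state.
- manip.get_state(): the state, without advancing time (a new reading comes with each control period).
- get_image(name): name is "scene" or "top"; returns the picture (400x640x3 uint8, blue, green, red); there is no depth.
- camera_info(name): a dict with "mtx" (3x3 intrinsics, pixels), "rvec" (rotation vector, rad) and "tvec" (3), from world to camera coordinates, as OpenCV has them. Camera axes: x right, y down, z forward; pixel columns grow to the right and rows downward; lengths in m; the calibration is good to about 2 mm. A picture is of the moment at which its call begins. camera_info takes no time and is no camera call.
- manip.sign_off(): hands the job in; it is judged then, once.
The state is a dict: "clock": time; "qpos": joint angles; "qd": joint speeds; "effort": joint torques, N m; "position": TCP position; "ee_rot": TCP orientation; "contact_force": force on the tool from outside, world axes, zero at the start; "moment": the same for the moment, N m; "width": finger opening in m; "gripper_force": force on a finger pad.
Only numpy, scipy, OpenCV 4.12 (cv2) and the standard library are available. Lean on these libraries where they do the work, as an engineer would, in place of code of your own. Each camera call takes 0.05 s, during which the arm holds its last target. There are 200 camera calls.

## Working session

There is one attempt and no reset: what is moved stays moved. The work goes in short steps, Python scripts to look and compute and a shell command to move; the robot and the scene stay as the last step left them, time stands still between calls to the robot, and variables do not carry over. Pictures are saved under pics/ and viewed, at most 10 in all, crops included, and the job is handed in when it is done.

```bash
mkdir -p pics; python3 - <<'E'
from rig import manip,get_image,camera_info
import cv2
for n in("scene","top"):
    im=get_image(n);cv2.imwrite(f"pics/{n}0.png",im);c=camera_info(n);print(n,c)
print(manip.get_state())
E
```

```text
scene {'mtx': array([[390.69218703,   0.        , 315.33304742],
       [  0.        , 390.69218703, 202.11327412],
       [  0.        ,   0.        ,   1.        ]]), 'rvec': array([ 2.29392852,  1.0955206 , -0.34812035]), 'tvec': array([-0.15422591, -0.32645389,  1.38401515])}
top {'mtx': array([[361.66826763,   0.        , 320.32737276],
       [  0.        , 361.66826763, 199.23468111],
       [  0.        ,   0.        ,   1.        ]]), 'rvec': array([ 2.09169896, -2.15569231,  0.16907814]), 'tvec': array([-0.14761944,  0.47882459,  1.04803401])}
{'clock': 0.1, 'qpos': array([ 1.15297160e+00,  2.76535977e-01,  1.50601077e+00, -1.95114456e-05,
        1.36069696e+00, -1.21002608e-01]), 'qd': array([ 0.00040931, -0.00244743, -0.00359575,  0.00038538,  0.00144354,
        0.00119756]), 'effort': array([ 2.35959606e-04, -4.17708063e+01, -2.46401900e+01, -2.83928484e-04,
        5.88055816e-03, -3.01092655e-05]), 'position': array([0.16799805, 0.54941731, 0.23052211]), 'ee_rot': array([-2.10532552e-04,  1.47864777e-01,  9.89007243e-01, -7.98288699e-04]), 'contact_force': array([-0.56186652, -0.257417  ,  0.34158879]), 'moment': array([-0.04142015, -0.00247858, -0.00780546]), 'gripper_force': 0.0, 'width': 0.08540315013047864}
```

View pics/scene0.png

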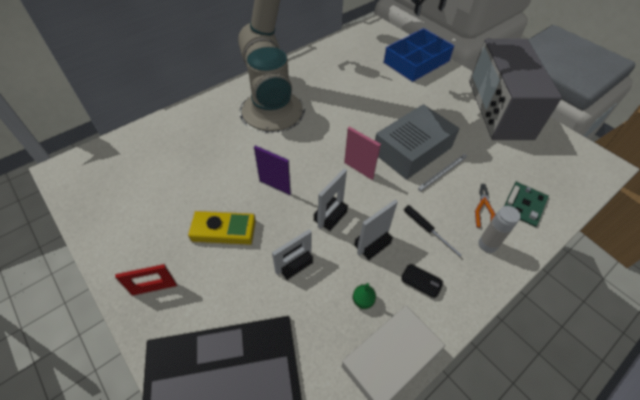

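View pics/top0.png

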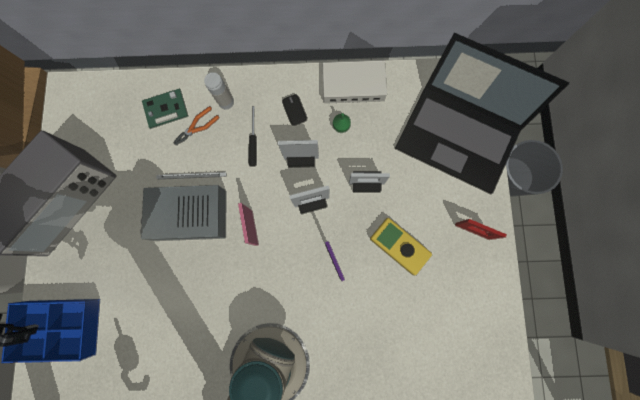

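```bash
python3 - <<'E'
import cv2,numpy as np
a=cv2.imread("pics/scene0.png")[160:290,260:410];b=cv2.imread("pics/top0.png")[125:225,265:400]
f=lambda i,w,h:cv2.resize(i,(w,h),interpolation=cv2.INTER_CUBIC)
cv2.imwrite("pics/crop1.png",np.hstack([f(a,450,390),f(b,350,390)]))
t=cv2.imread("pics/top0.png")[140:250,130:260]
c=f(t,650,550);cv2.imwrite("pics/crop2.png",c)
E
```

```text
(no output)
```

View pics/crop1.png

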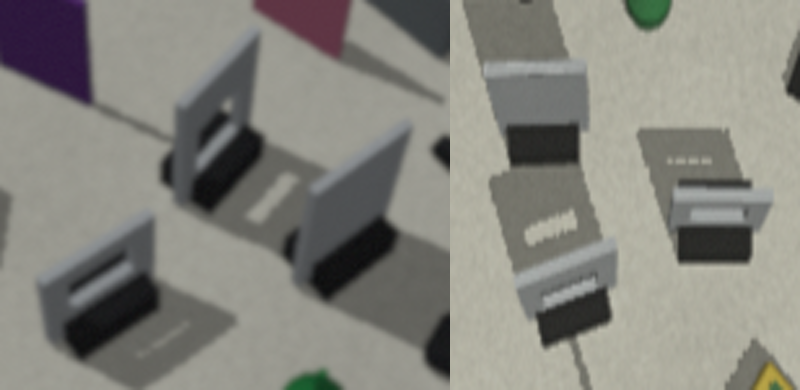

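View pics/crop2.png

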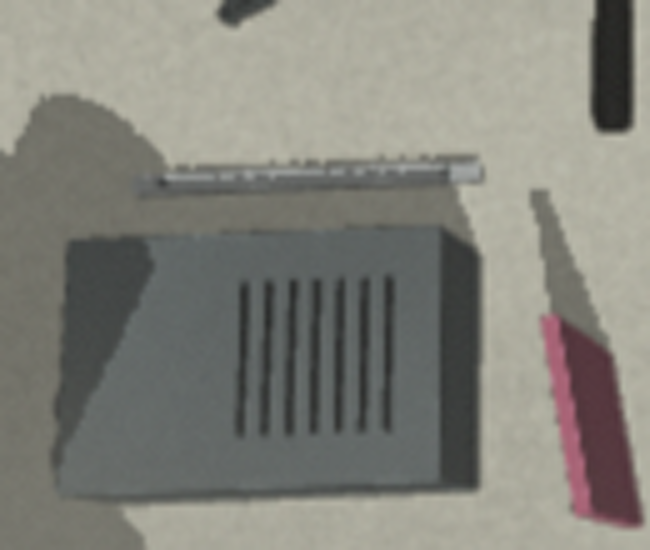

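Candidates (scene / top pixels): (335,197)/(310,198) is tall with a square window, so it is the one to lean. (377,230)/(298,150) is tall and blank. (294,255)/(368,182) has a window but is short. The crop confirms this. The supply is at top (181,212), with the strip above it at (193,175).

```bash
cat > h.py <<'E'
import numpy as np,cv2
from rig import manip,get_image,camera_info
def ray(n,uv):
    c=camera_info(n);R=cv2.Rodrigues(c["rvec"])[0]
    p=cv2.undistortPoints(np.float64([[uv]]),c["mtx"],None)[0,0]
    return -R.T@c["tvec"],R.T@np.array([*p,1])
def on(n,uv,z):
    o,d=ray(n,uv);return (o+d*(z-o[2])/d[2])
def proj(n,P):
    c=camera_info(n);return cv2.projectPoints(np.float64(P).reshape(-1,3),c["rvec"],c["tvec"],c["mtx"],None)[0][:,0]
E
python3 - <<'E'
from h import *
np.set_printoptions(precision=4,suppress=True)
print("cam",ray("top",(320,200))[0],ray("scene",(320,200))[0])
f=lambda x,y:(130+x/5-.4,140+y/5-.4)
for nm,p,z in[("supL",(68,240),.088),("supR",(441,228),.088),("supBL",(60,493),.088),("supBR",(443,488),.088),("stripL",(163,172),.012),("stripR",(483,160),.012),("stripRlow",(483,182),.012)]:print(nm,on("top",f(*p),z))
g=lambda x,y:(265+(x-450)/2.593-.3,125+y/3.9-.4)
for p in[(515,274),(520,288),(613,240),(617,251)]:print("tall",on("top",g(*p),.156))
s=lambda x,y:(260+x/3-.3,160+y/3-.3)
for p in[(176,104),(190,108),(258,33)]:print("tall scene",on("scene",s(*p),.156))
E
```

```text
cam [ 0.286  -0.1752  1.1122] [ 0.9328 -0.571   0.9218]
supL [0.5166 0.3529 0.088 ]
supR [0.5167 0.1345 0.088 ]
supBL [0.3693 0.3492 0.088 ]
supBR [0.3656 0.1302 0.088 ]
stripL [0.5756 0.3342 0.012 ]
stripR [0.5767 0.1318 0.012 ]
stripRlow [0.5625 0.1316 0.012 ]
tall [ 0.4684 -0.0814  0.156 ]
tall [ 0.4584 -0.0865  0.156 ]
tall [ 0.4891 -0.184   0.156 ]
tall [ 0.4812 -0.1879  0.156 ]
tall scene [ 0.4856 -0.1884  0.156 ]
tall scene [ 0.496 -0.182  0.156]
tall scene [ 0.4702 -0.0841  0.156 ]
```

```bash
python3 -m crank '{"translation":[[0,0,0],[0,0,0],[0,0,0],[0,0,0],[0,0,0],[0,0,0],[0,0,0],[0,0,0]],"roll":[0.15,0.15,0.15,0.15,0.15,0.15,0.146,0],"fingers":[1,1,1,1,1,1,1,1]}'
python3 -m crank '{"translation":[[-46,9,0],[-46,9,0],[-46,9,0],[-46,9,0],[-46,9,0],[-46,9,0],[-46,9,0],[-46,9,0]],"roll":[0,0,0,0,0,0,0,0],"fingers":[1,1,1,1,1,1,1,1]}'
python3 -m crank '{"translation":[[-46,9,0],[-46,9,0],[-46,9,0],[-46,9,0],[-46,9,0],[-46,9,0],[-46,9,0],[0,0,0]],"roll":[0,0,0,0,0,0,0,0],"fingers":[1,1,1,1,1,1,1,1]}'
```

```text
clock: 0.9
position: [0.168, 0.5496, 0.2309]
ee_rot: [0.0, 0.622, 0.783, -0.0]
contact_force: [0.6, -0.1, -0.2]
width: 0.0855
gripper_force: 0.0
clock: 1.7
position: [0.3217, 0.206, 0.2314]
ee_rot: [0.0, 0.62, 0.784, 0.0]
contact_force: [1.5, 0.3, -0.3]
width: 0.0855
gripper_force: 0.0
clock: 2.5
position: [0.4583, -0.097, 0.231]
ee_rot: [0.002, 0.623, 0.782, -0.001]
contact_force: [-0.4, 1.9, -0.0]
width: 0.0855
gripper_force: 0.0
```

```bash
python3 -m crank '{"translation":[[-41,8.5,0],[0,0,20],[0,0,20],[0,0,0]],"roll":[0,0,0,0],"fingers":[1,1,1,1]}'
python3 - <<'E'
from h import *
a=get_image("scene")[130:250,270:420];b=get_image("top")[140:260,250:400]
f=lambda i:cv2.resize(i,(400,320),interpolation=cv2.INTER_CUBIC)
cv2.imwrite("pics/c3.png",np.hstack([f(a),f(b)]))
E
```

```text
clock: 2.9
position: [0.4708, -0.1284, 0.1887]
ee_rot: [-0.003, 0.621, 0.784, -0.001]
contact_force: [-0.4, -0.1, 0.4]
width: 0.0851
gripper_force: 0.0
```

View pics/c3.png

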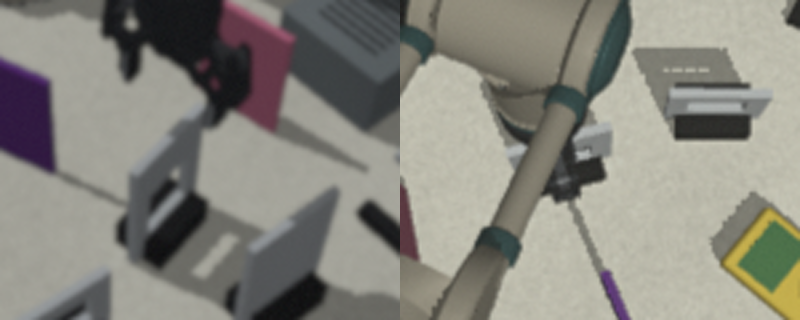

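Scene crop: the open fingers, at crop pixels (128,70) and (225,110), straddle the panel's top edge. A small correction, then down.

```bash
python3 -m crank '{"translation":[[-7.5,3.5,0],[0,0,15],[0,0,15],[0,0,15],[0,0,13],[0,0,13],[0,0,0],[0,0,0]],"roll":[0,0,0,0,0,0,0,0],"fingers":[1,1,1,1,1,1,1,1]}'
python3 -m crank '{"translation":[[0,0,0],[0,0,0],[0,0,0],[0,0,0],[0,0,0],[0,0,0],[0,0,0]],"roll":[0,0,0,0,0,0,0],"fingers":[0.4,0.3,0.2,0.1,0.05,0,0]}' 25
```

```text
clock: 3.8
position: [0.4792, -0.1366, 0.1212]
ee_rot: [0.001, 0.622, 0.783, 0.0]
contact_force: [0.3, 0.4, -0.1]
width: 0.0854
gripper_force: 0.0
clock: 4.5
position: [0.4781, -0.1363, 0.1204]
ee_rot: [-0.0, 0.622, 0.783, -0.0]
contact_force: [-0.9, 0.2, 2.3]
width: 0.0095
gripper_force: 25.5
```

```bash
python3 -m crank '{"translation":[[0,0,0],[0,0,-10],[0,0,-25],[0,0,-35],[0,0,-35],[0,0,-35],[0,0,-30],[0,0,0]],"roll":[0,0,0,0,0,0,0,0],"fingers":[0,0,0,0,0,0,0,0]}' 60
python3 -m crank '{"translation":[[0,0,0],[0,0,0],[20,4,0],[35,8,0],[40,9,0],[40,9,0],[40,9,0],[40,9,0]],"roll":[0.114,0.114,0,0,0,0,0,0],"fingers":[0,0,0,0,0,0,0,0]}'
python3 -m crank '{"translation":[[40,8,0],[40,8,0],[35,6,0],[25,4,0],[15,2,0],[0,0,0],[0,0,0]],"roll":[0,0,0,0,0,0,0],"fingers":[0,0,0,0,0,0,0]}'
```

```text
clock: 5.3
position: [0.4807, -0.1371, 0.2947]
ee_rot: [0.005, 0.622, 0.783, 0.001]
contact_force: [0.6, -0.5, -1.8]
width: 0.0092
gripper_force: 58.8
clock: 6.1
position: [0.5255, 0.0804, 0.2884]
ee_rot: [-0.001, 0.707, 0.707, -0.001]
contact_force: [1.0, -0.4, -2.8]
width: 0.0094
gripper_force: 58.7
clock: 6.8
position: [0.5538, 0.2328, 0.2893]
ee_rot: [-0.0, 0.707, 0.707, -0.001]
contact_force: [-0.1, 0.2, -2.4]
width: 0.0092
gripper_force: 58.7
```

```bash
python3 -m crank '{"translation":[[10,0,10],[0,0,25],[0,0,30],[0,0,30],[0,0,20],[0,0,0],[0,0,0]],"roll":[0,0,0,0,0,0,0],"fingers":[0,0,0,0,0,0,0]}'
python3 - <<'E'
from h import *
a=get_image("scene")[90:220,360:510];b=get_image("top")[140:260,130:270]
f=lambda i:cv2.resize(i,(400,340),interpolation=cv2.INTER_CUBIC)
cv2.imwrite("pics/c4.png",np.hstack([f(a),f(b)]))
s=manip.get_state();print(s["position"])
E
```

```text
clock: 7.5
position: [0.5544, 0.2432, 0.1753]
ee_rot: [-0.0, 0.707, 0.707, -0.0]
contact_force: [-0.4, -1.0, -2.8]
width: 0.0094
gripper_force: 58.9
[0.55541479 0.2437711  0.17686224]
```

View pics/c4.png

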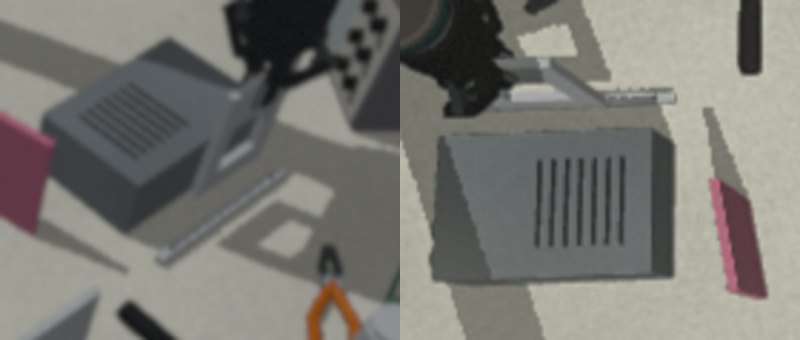

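The panel hangs upright over the bay. In the scene crop its foot is at (195,190) and the strip runs from (160,258) to (285,172). In the top crop the supply edge runs from (440,135) to (652,128). Checking foot against strip numerically.

```bash
python3 - <<'E'
from h import *
np.set_printoptions(precision=4,suppress=True)
s=lambda x,y:(360+x/2.667-.3,90+y/2.615-.3)
for n,p,z in[("foot near R",(207,190),.062),("foot R far",(192,188),.062),("stripR inner top",(156,252),.012),("stripR outer top",(168,262),.012),("stripL inner",(276,170),.012),("stripL outer",(288,174),.012),("sup corner R",(126,186),.088),("panel topR",(243,85),.212)]:print(n,on("scene",s(*p),z))
E
```

```text
foot near R [0.559  0.2101 0.062 ]
foot R far [0.5465 0.1993 0.062 ]
stripR inner top [0.5642 0.1366 0.012 ]
stripR outer top [0.5825 0.1361 0.012 ]
stripL inner [0.5674 0.3457 0.012 ]
stripL outer [0.5806 0.3516 0.012 ]
sup corner R [0.5114 0.1223 0.088 ]
panel topR [0.5518 0.2138 0.212 ]
```

```bash
python3 -m crank '{"translation":[[-12,2,0],[0,0,20],[0,0,20],[0,0,12],[0,0,4],[0,0,0],[0,0,0]],"roll":[0,0,0,0,0,0,0],"fingers":[0,0,0,0,0,0,0]}'
python3 -m crank '{"translation":[[0,0,1.5],[0,0,1.5],[0,0,0],[0,0,0]],"roll":[0,0,0,0],"fingers":[0,0,0,0]}'
```

```text
clock: 8.3
position: [0.5572, 0.2318, 0.1203]
ee_rot: [0.001, 0.707, 0.707, 0.001]
contact_force: [0.2, -0.7, -3.4]
width: 0.0091
gripper_force: 58.8
clock: 8.7
position: [0.5563, 0.2318, 0.1164]
ee_rot: [0.0, 0.707, 0.707, 0.0]
contact_force: [0.7, 0.3, -2.9]
width: 0.0091
gripper_force: 58.8
```

```bash
python3 -m crank '{"translation":[[0,0,1.5],[0,0,0],[0,0,0]],"roll":[0,0,0],"fingers":[0,0,0]}'
python3 -m crank '{"translation":[[0,0,1],[0,0,0],[0,0,0]],"roll":[0,0,0],"fingers":[0,0,0]}'
python3 -m crank '{"translation":[[0,0,1],[0,0,0],[0,0,0]],"roll":[0,0,0],"fingers":[0,0,0]}'
```

```text
clock: 9.0
position: [0.5562, 0.2318, 0.1147]
ee_rot: [-0.0, 0.707, 0.707, -0.0]
contact_force: [0.5, 0.5, -2.7]
width: 0.009
gripper_force: 58.8
clock: 9.3
position: [0.5565, 0.2318, 0.1145]
ee_rot: [0.0, 0.707, 0.707, 0.0]
contact_force: [-1.2, -0.9, 4.0]
width: 0.0095
gripper_force: 59.7
clock: 9.6
position: [0.5566, 0.2318, 0.1145]
ee_rot: [0.0, 0.707, 0.707, 0.001]
contact_force: [-2.2, -0.7, 8.9]
width: 0.0093
gripper_force: 60.6
```

```bash
python3 -m crank '{"translation":[[0,0,-2],[0,0,0],[0,0,0],[0,0,0],[0,0,0],[0,0,-3],[0,0,0]],"roll":[0,0,0,0,0,0,0],"fingers":[0,0.1,0.15,0.2,0.25,0.3,0.3]}' 20
python3 -m crank '{"translation":[[0,-4,0],[0,-4,0],[0,-4,0],[0,-4,0],[0,-4,0],[0,-4,0],[0,0,0],[0,0,0]],"roll":[0,0,0,0,0,0,0,0],"fingers":[0.3,0.3,0.3,0.3,0.3,0.3,0.3,0.3]}'
python3 - <<'E'
from h import *
a=get_image("scene")[90:220,360:510];b=get_image("top")[140:260,130:270]
f=lambda i:cv2.resize(i,(400,340),interpolation=cv2.INTER_CUBIC)
cv2.imwrite("pics/c5.png",np.hstack([f(a),f(b)]))
E
```

```text
clock: 10.3
position: [0.5567, 0.2319, 0.1184]
ee_rot: [0.0, 0.707, 0.707, 0.001]
contact_force: [0.5, -0.7, 0.4]
width: 0.0258
gripper_force: 0.0
clock: 11.1
position: [0.5323, 0.2318, 0.1179]
ee_rot: [0.0, 0.707, 0.707, 0.0]
contact_force: [0.7, -0.2, 0.8]
width: 0.0254
gripper_force: 0.1
```

View pics/c5.png

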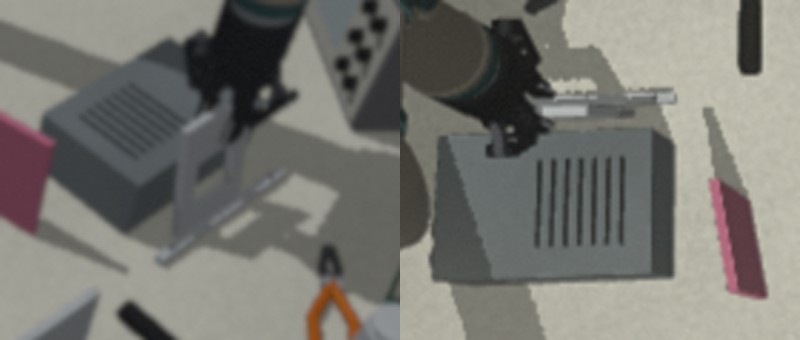

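The panel is now tilting toward the supply between the fingers, with its foot at (180,238) in the scene crop just behind the strip. Continuing gently.

```bash
python3 -m crank '{"translation":[[0,-4,0],[0,-4,0],[0,-4,0],[0,-3,0],[0,-3,0],[0,-2,0],[0,0,0],[0,0,0]],"roll":[0,0,0,0,0,0,0,0],"fingers":[0.3,0.3,0.3,0.3,0.3,0.3,0.3,0.3]}'
python3 -m crank '{"translation":[[0,-2,0],[0,-2,0],[0,-2,0],[0,-2,0],[0,0,0],[0,0,0]],"roll":[0,0,0,0,0,0],"fingers":[0.3,0.3,0.3,0.3,0.3,0.3]}'
python3 - <<'E'
from h import *
a=get_image("scene")[90:220,360:510];b=get_image("top")[140:260,130:270]
f=lambda i:cv2.resize(i,(400,340),interpolation=cv2.INTER_CUBIC)
cv2.imwrite("pics/c6.png",np.hstack([f(a),f(b)]))
E
```

```text
clock: 12.0
position: [0.5126, 0.2318, 0.118]
ee_rot: [0.0, 0.707, 0.707, 0.0]
contact_force: [0.4, -0.8, 0.1]
width: 0.0257
gripper_force: 0.0
clock: 12.6
position: [0.5045, 0.2318, 0.1179]
ee_rot: [0.0, 0.707, 0.707, 0.0]
contact_force: [-0.1, -0.6, -0.0]
width: 0.0255
gripper_force: 0.4
```

View pics/c6.png

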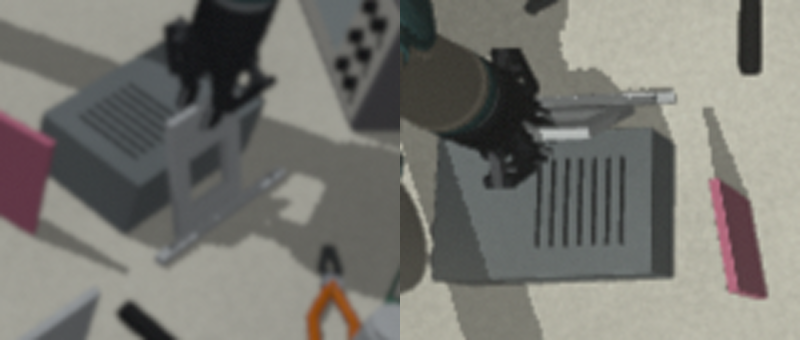

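```bash
python3 -m crank '{"translation":[[0,-2,0],[0,-2,0],[0,-1,0],[0,0,0]],"roll":[0,0,0,0],"fingers":[0.3,0.3,0.3,0.3]}'
python3 -m crank '{"translation":[[0,-1.5,0],[0,-1.5,0],[0,0,0]],"roll":[0,0,0],"fingers":[0.3,0.3,0.3]}'
```

```text
clock: 13.1
position: [0.5035, 0.232, 0.1189]
ee_rot: [0.003, 0.707, 0.707, 0.004]
contact_force: [7.4, -0.9, -1.2]
width: 0.0261
gripper_force: 3.4
clock: 13.4
position: [0.503, 0.2322, 0.1195]
ee_rot: [0.005, 0.707, 0.707, 0.006]
contact_force: [10.8, -1.1, -1.9]
width: 0.0256
gripper_force: 4.9
```

```bash
python3 -m crank '{"translation":[[0,3,0],[0,3,0],[0,0,0],[0,0,0],[0,0,0],[0,0,0],[0,0,0],[0,0,0]],"roll":[0,0,0,0,0,0,0,0],"fingers":[0.3,0.3,0.4,0.5,0.6,0.7,0.8,0.8]}'
python3 -m crank '{"translation":[[0,0,-5],[0,0,-10],[0,0,-15],[0,0,-25],[0,0,-35],[0,0,-40],[0,0,0],[0,0,0]],"roll":[0,0,0,0,0,0,0,0],"fingers":[0.8,0.8,0.8,0.8,0.8,0.8,0.8,0.8]}'
python3 -m crank '{"translation":[[40,0,0],[40,0,0],[40,0,0],[30,0,0],[0,0,0],[0,0,0]],"roll":[0,0,0,0,0,0],"fingers":[0.8,0.8,0.8,0.8,0.8,0.8]}'
python3 - <<'E'
from h import *
A=get_image("scene");B=get_image("top");a=A[90:220,360:510];b=B[140:260,130:270]
f=lambda i:cv2.resize(i,(400,340),interpolation=cv2.INTER_CUBIC)
g=lambda i:cv2.resize(i,(400,250),interpolation=cv2.INTER_AREA)
cv2.imwrite("pics/c7.png",np.vstack([np.hstack([f(a),f(b)]),np.hstack([g(A),g(B)])]))
E
```

```text
clock: 14.2
position: [0.5021, 0.2318, 0.1177]
ee_rot: [-0.0, 0.707, 0.707, -0.0]
contact_force: [-0.0, 0.4, 0.2]
width: 0.0681
gripper_force: 0.0
clock: 15.0
position: [0.5028, 0.2319, 0.2496]
ee_rot: [0.001, 0.707, 0.707, 0.002]
contact_force: [0.7, -0.3, 0.0]
width: 0.0684
gripper_force: 0.0
clock: 15.6
position: [0.5014, 0.3815, 0.246]
ee_rot: [-0.0, 0.707, 0.708, -0.002]
contact_force: [-0.1, -0.9, -0.2]
width: 0.068
gripper_force: 0.0
```

View pics/c7.png

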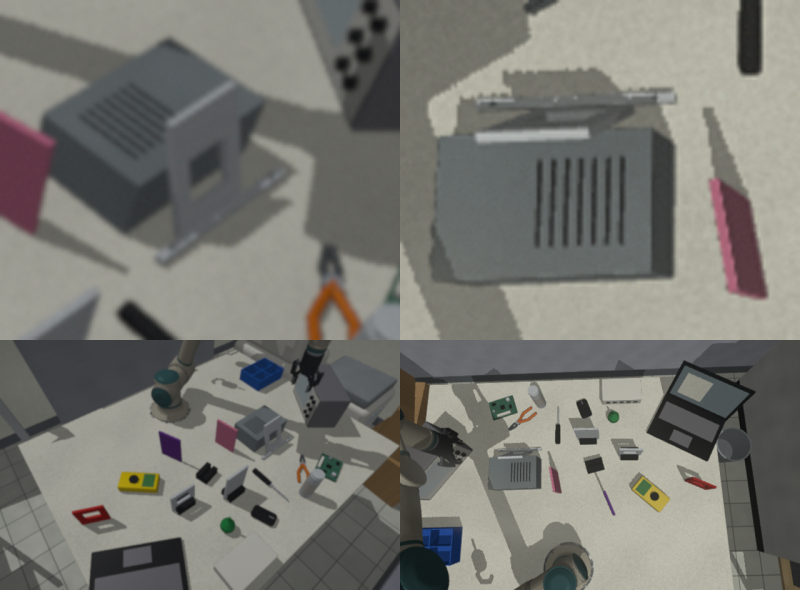

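The panel leans square on the supply: its top edge runs from (477,137) to (590,133) in the top crop, parallel to the supply edge. The foot is at the strip, and the other two panels are still standing.

```bash
python3 -c "
from rig import manip;print(manip.sign_off())"
```

```text
the job is handed in; nothing more can be done
None
```

The tall windowed panel is leaning squarely against the plain long side of the supply with its foot at the stop strip. The gripper has let go and is clear, the blank and short panels are still in their stands, and I handed the job in at about 16 s.

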